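Dock the scraper, then hold the mould block in the jig corner

TASK

The scraper has been left lying in the corner of the trimming jig: lay it in its wooden dock, sliding it flat and blade first under the two lips until it is fully home, and let go of it. Then bring the plaster block into the corner of the jig, flat on the bed, with its long side against the long fence and its end against the short fence, and finish while still holding it there, pressed firmly against both fences at once: do not let go at the end. Do not force the plaster, and leave the other things on the bench where they are.

Things in the scene. Friction and masses are not known exactly. Their poses are not given: they have to be found in the camera images.
- jig: fixed waxed (slippery) plywood jig, left or right of the dock: bed 280 (x) x 230 (y) x 12 mm with two low dark wood fences, 10 mm high, that meet in its +x, +y corner. Origin: centre of the bed's underside, on the bench. The long fence's inner face is at y = 95 mm, the short fence's at x = 120 mm: the block when home has its centre at x = 70, y = 65 mm, z = 12 mm
- fence_long: the long fence: strip 260 x 20 x 10 mm along the jig's x, fixed on the bed's +y edge. Origin: centre of its underside; its inner face is at its y = -10 mm
- fence_short: the short fence: strip 20 x 130 x 10 mm along the jig's y, fixed on the bed's +x edge. Origin: centre of its underside; its inner face is at its x = -10 mm
- block: loose plaster mould block, 100 (x) x 60 (y) x 45 mm, round mark on top, about 0.3 kg (varies). Origin: centre of its underside. Starts flat on the jig's bed, away from the corner, its long side within 20 degrees of the long fence's direction. Fingers gripping its sides over 10 mm above the bed pass over the fences
- scraper: loose flat scraper, 170 mm long, 0.13 kg: wooden handle 90 x 24 x 26 mm (x from -45 to 45) and steel blade 80 x 50 x 3 mm (x from 45 to 125), undersides flush. Origin: underside of the handle's centre; x points to the blade tip. Centre of mass 16 mm from the origin towards the blade. Starts flat on the jig's bed, across the block's final place, blade towards the long fence
- scraper_tip (a point): middle of the scraper blade's front edge, on the underside (125 mm from the scraper's origin)
- dock: fixed wooden dock, base 200 (x) x 90 (y) x 8 mm, origin at the centre of its underside. From x = 20 mm on, two side rails 60 mm apart carry dark lips that overhang inwards (40 mm gap between): a slot 60 mm wide, z from 8 to 17 mm, top at 23 mm, open towards -x, ended by a stop at x = 90 mm. The scraper enters along +x; once home its origin is at x = -35 mm, the handle resting on the base
- dock_stop (a point): middle of the slot's end stop, on the base's top: where the scraper's tip arrives when fully home
- mug: white mug, 85 mm tall, 76 mm wide, with a handle; stands beside the dock; to be left alone. Origin: centre of its underside
- stone: grey rounded polishing stone, 60 mm across, 26 mm tall; lies beside the dock; to be left alone. Origin: centre of its underside
- figurine: small blue and white elephant figurine, about 70 mm long and 56 mm tall; stands beside the jig; to be left alone. Origin: centre of its underside
- dish: shallow terracotta bowl, 100 mm across, 35 mm tall; far side of the bench; to be left alone. Origin: centre of its underside
- jar: glass jar with a metal lid, 64 mm across, 90 mm tall; far side of the bench; to be left alone. Origin: centre of its underside
- slip: white plastic bottle, 52 mm across, 110 mm tall; far side of the bench; to be left alone. Origin: centre of its underside
- brush: brush with a wooden handle lying flat on the left of the bench; to be left alone. Origin: centre of its underside (its middle)
Mind the look-alikes: they are no part of the job. Leave any green or red look-alike of the block alone.

How it is judged (in metres and radians):
On the way:
1. the scraper is fully home under the lips of the dock, at rest and let go (x of scraper_tip in the frame of dock between 0.08 and 0.095 m and y of scraper_tip in the frame of dock between -0.012 and 0.012 m and z of scraper_tip in the frame of dock below 0.015 m and angle between the x axis of scraper and the x axis of dock, either way round below 0.15 rad and angle between scraper's own z axis and vertical below 0.1 rad and contact force between the fingers and scraper below 0.2 N and linear speed of scraper below 0.02 m/s), for 0.2 s.
At the end, for the whole second after the job is handed in: Scraper flat in the dock under both lips, tip within 10 mm of the stop, at rest, not held. Block flat on the bed in the corner, at rest, within 3 mm of both fences, square within 0.05 rad, pressed with over 1.5 N against each fence, fingers on it (all of step 1 and x of block in the frame of jig between 0.067 and 0.074 m and y of block in the frame of jig between 0.062 and 0.069 m and z of block in the frame of jig below 0.0138 m and angle between block's own z axis and vertical below 0.05 rad and angle between the x axis of block and the x axis of jig, either way round below 0.05 rad and contact force between block and fence_long above 1.5 N and contact force between block and fence_short above 1.5 N and contact force between the fingers and block above 1 N and linear speed of block below 0.02 m/s); the arm keeps its last pose, push and grip.
It fails at once if the plaster is forced against a fence with more than 60 N (contact force between block and fence_long above 60 N or contact force between block and fence_short above 60 N).
It fails at once if another thing on the bench is shifted by more than 30 mm (distance of any of mug, stone, figurine, dish, jar, slip, brush from where it was at the start of the episode above 0.03 m).
It also fails if it takes over 72 s, if anything falls off the work surface, if the arm or the gripper's body presses on something with over 40 N, if the wrist force passes 120 N, or if a joint passes its speed limit or range.

ROBOT

A 6-joint arm with a two-finger parallel gripper is mounted at the origin on the work surface. World frame = base frame: x ahead of the robot, y to its left, z up, the work surface at z = 0. Lengths are in mm, angles in rad, forces in N, time in s.
With the tool pointing down it reaches from about 250 to 800 mm from the base axis. Payload 3.9 kg.
Tool frame: the origin (TCP) lies between the finger pads; the fingertips stand 17 mm ahead of it and the grasp point (between the pads) lies 2 mm behind it; z points along the fingers, y is the line along which they close (so a half turn about z gives the same grasp; the last joint's range is limited). The gripper opens to 85 mm and grips with 20 to 120 N. Pads are 22 mm wide; open, the fingers measure 114 mm over their backs; the gripper's body (76 mm by 85 mm) begins 54 mm behind the grasp point. The pads swing forward as they close: fully open they stand 13 mm farther back than shut.
Start: joints at [1.261, 0.26, -0.138, 1.173, 0, 1.571], TCP at [160.051, 499.999, 248.304] pointing down, gripper open.
Joint ranges: [-2.78, 2.78], [-0.83, 1.72], [-1.28, 1.37], [-1.9, 2.12], [-1.57, 1.48], [-3.14, 3.14]. Speed limits (rad/s): [2.57, 2.57, 3.14, 3.14, 3.14, 3.14].

INTERFACE

Orientations are given as a unit quaternion [w, x, y, z].
In Python, from plant import arm gives the robot as it stands. The module is installed in compiled form; this text tells all that it offers.
- The arm moves only by the tool servo_tool, never from a script. Its argument "motion" is a list of rows, each a list of 6 numbers: the shift along the tool's x, y, z normalised to -1 to 1, where 1 is 0.03 m, then the turn, a rotation vector about the tool's x, y, z normalised to -1 to 1, where 1 is 0.1 rad. In form: [[x, y, z, ax, ay, az], ...]. A call has 1 to 12 rows; each row shifts and turns the commanded pose from where the row before left it, along the tool's axes as they then stand; what a row does not reach is not made up. A row lasts 1/12 s, in which the tool goes at most 41.7 mm and 7.16 degrees, less where a joint would pass 70% of its speed; a pose out of reach is approached as far as the arm can. A call with a number of a shift or a turn outside -1 to 1 is refused whole. A call with a gripper value outside its range is refused whole. "hand" is the opening, from 0 (shut) to 1 (fully open), set as the call begins (left out, the last holds). The fingers move at their own pace and stop on an object; "grip_force" is the grip in N (left out, the last holds). Time passes only in rows, so rows that do not move let the fingers close. It gives the time, the measured TCP pose, the force, the opening and the grip force at its end, in the units of the state.
- arm.sense(): the state, without advancing time (a new reading comes with each control period).
- arm.camera(name): name is "side" or "top" or "wrist"; returns the picture (480x640x3 uint8, red, green, blue); there is no depth.
- arm.camera_params(name): a dict with "vfov" (degrees; the focal length in pixels is half the picture's height over the tangent of half this angle, whatever the lens; pixels are square), "cx", "cy" (the principal point, pixels), "camera_from_world" (4x4, takes a point from world to camera coordinates). Camera axes: x right, y down, z forward; pixel columns grow to the right and rows downward; lengths in mm; the calibration is good to about 2 mm. A picture is of the moment at which its call begins: read the wrist's pose just before it. camera_params takes no time and is no camera call; for the wrist camera it gives the pose at the moment of the call.
- arm.hand_in(): hands the job in; it is judged then, once.
The state is a dict: "clock": time; "q": joint angles; "qd": joint speeds; "tau": joint torques, N m; "eef_pos": TCP position; "eef_rot": TCP orientation; "force": force on the tool from outside, world axes, zero at the start; "wrist_torque": the same for the moment, N m; "opening": finger opening in mm; "finger_force": force on a finger pad.
Only numpy, scipy, OpenCV 4.12 (cv2) and the standard library are available. Lean on these libraries where they do the work, as an engineer would, in place of code of your own. Each camera call takes 0.05 s, during which the arm holds its last target. There are 200 camera calls.

## Working session

There is one attempt and no reset: what is moved stays moved. The work goes in short steps, Python scripts to look and compute and a tool call to move; the robot and the scene stay as the last step left them, time stands still between calls to the robot, and variables do not carry over. Pictures are saved under pics/ and viewed, at most 10 in all, crops included, and the job is handed in when it is done.

Besides the shell and the picture viewer there is one more tool, called as name(argument=value, ...) on one line, values as JSON. servo_tool: Moves the arm, as the interface text tells. Its arguments: {"type":"object","properties":{"motion":{"type":"array"},"hand":{"type":"number"},"grip_force":{"type":"number"}},"required":["motion"]}

```bash
mkdir -p pics; cat > h.py <<'E'
import numpy as np, cv2
from plant import arm
def snap(n,f):
    im=arm.camera(n); cv2.imwrite(f'pics/{f}.png',im[:,:,::-1]); return im
def ray(n,u,v,z,p=None):
    p=p or arm.camera_params(n); f=240/np.tan(np.radians(p['vfov'])/2)
    T=np.linalg.inv(np.array(p['camera_from_world'])); d=T[:3,:3]@np.array([(u-p['cx'])/f,(v-p['cy'])/f,1]); o=T[:3,3]
    return o+d*(z-o[2])/d[2]
def proj(n,P):
    p=arm.camera_params(n); f=240/np.tan(np.radians(p['vfov'])/2)
    c=np.array(p['camera_from_world'])@np.append(P,1); return c[0]/c[2]*f+p['cx'],c[1]/c[2]*f+p['cy']
E
python3 - <<'E'
from h import *
for n in('top','side'): snap(n,n+'0')
print(arm.camera_params('top'),arm.camera_params('side'));print(arm.sense())
E
```

```text
{'vfov': 46.102770399178134, 'cx': 321.28143705209015, 'cy': 231.99657496613258, 'camera_from_world': array([[-5.96206484e-03, -9.99695265e-01,  2.39547778e-02,
         1.38701404e+01],
       [-9.93450634e-01,  3.18792971e-03, -1.14217668e-01,
         5.03179919e+02],
       [ 1.14106495e-01, -2.44788624e-02, -9.93166901e-01,
         1.41188521e+03],
       [ 0.00000000e+00,  0.00000000e+00,  0.00000000e+00,
         1.00000000e+00]])} {'vfov': 56.05250801166206, 'cx': 311.7390253788554, 'cy': 236.26049959225992, 'camera_from_world': array([[ 8.54056771e-01, -5.20102770e-01, -8.95209476e-03,
        -4.20079187e+02],
       [-3.42771953e-01, -5.49751633e-01, -7.61761465e-01,
         2.36365505e+02],
       [ 3.91272819e-01,  6.53656065e-01, -6.47795747e-01,
         7.08081987e+02],
       [ 0.00000000e+00,  0.00000000e+00,  0.00000000e+00,
         1.00000000e+00]])}
{'clock': 0.1, 'q': array([ 1.26097032e+00,  2.60631872e-01, -1.39270579e-01,  1.17271416e+00,
        1.75403226e-05,  1.57080686e+00]), 'qd': array([-5.00009267e-04, -1.80062015e-03,  2.01532388e-03,  3.42072065e-04,
       -9.58471585e-05, -7.77777440e-04]), 'tau': array([ 4.92744584e-04, -4.06506765e+01,  2.54527295e+01,  1.00645903e-02,
       -7.58062413e-06,  8.92805019e-06]), 'eef_pos': array([159.87972912, 499.42987311, 247.52947511]), 'eef_rot': array([-1.49089947e-04,  1.54299290e-01,  9.88023735e-01, -8.97890339e-04]), 'force': array([ 0.23994653,  0.25121981, -0.24134645]), 'wrist_torque': array([ 0.00597406, -0.02328191, -0.0127036 ]), 'finger_force': 0.0, 'opening': 85.14272759133118}
```

View pics/top0.png

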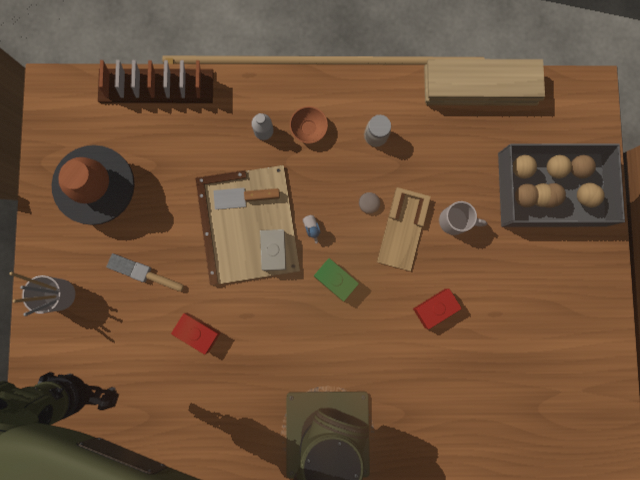

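View pics/side0.png

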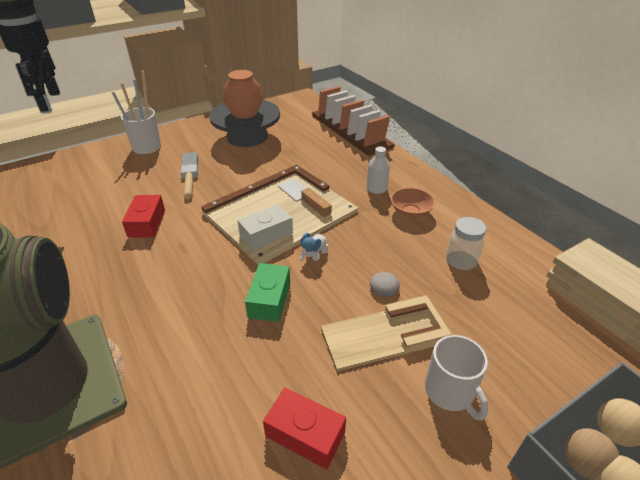

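The top view shows these candidates:
- **Scraper:** the tool on the jig, handle at (262,195) and blade at (230,198). The brush at (145,272) is a look-alike.
- **Block:** the pale one on the jig at (273,250). The look-alikes are green (337,280), red (195,333) and red (438,310).
- **Dock:** at (405,230), with its open end at the bottom.
- **Jig corner:** at (203,182).

I choose the scraper and the block that lie on the jig.

```bash
python3 - <<'E'
from h import *
im=cv2.imread('pics/top0.png')
cv2.imwrite('pics/crop0.png',cv2.resize(im[150:300,180:440],None,fx=3,fy=3,interpolation=cv2.INTER_CUBIC))
for nm,u,v,z in [('hand0',248,196,38),('hand1',279,194,38),('blade',216,199,15),('block',273,250,57),('corner',199,181,22),('bl',217,284,12),('br',298,271,12),('tr',285,167,12),('dock_in l',379,263,8),('dock_in r',411,271,8),('dock tl',398,188,23),('dock tr',430,196,23),('mug',460,217,85),('fig',312,226,50),('stone',369,203,26)]:
    print(nm,ray('top',u,v,z).round())
print(arm.camera_params('wrist'))
E
```

```text
hand0 [595. 198.  38.]
hand1 [600. 119.  38.]
blade [592. 283.  15.]
block [455. 133.  57.]
corner [637. 326.  22.]
bl [373. 277.  12.]
br [405.  71.  12.]
tr [677. 105.  12.]
dock_in l [ 425. -137.    8.]
dock_in r [ 404. -220.    8.]
dock tl [ 618. -188.   23.]
dock tr [ 597. -271.   23.]
mug [ 533. -331.   85.]
fig [516.  35.  50.]
stone [ 578. -112.   26.]
{'vfov': 69.45142476042588, 'cx': 322.98108993915747, 'cy': 235.3546958529488, 'camera_from_world': array([[ 3.06415229e-01,  9.51896952e-01, -1.37856513e-03,
        -5.24893136e+02],
       [ 9.12666860e-01, -2.93374981e-01,  2.84552848e-01,
        -3.60634371e+01],
       [ 2.70460552e-01, -8.84494967e-02, -9.58659364e-01,
         3.80353828e+02],
       [ 0.00000000e+00,  0.00000000e+00,  0.00000000e+00,
         1.00000000e+00]])}
```

View pics/crop0.png

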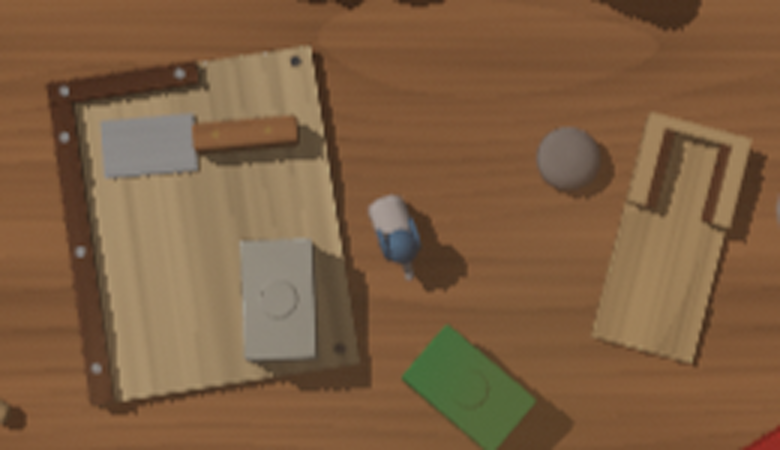

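The crop confirms it: the scraper's blade points left at the long fence, the pale block has a round mark, and the dock opens downward. Now I'll move above the jig for a closer look.

servo_tool(motion=[[-0.97, -0.43, -0.11, 0, 0, 0], [-0.97, -0.43, -0.11, 0, 0, 0], [-0.97, -0.43, -0.11, 0, 0, 0], [-0.97, -0.43, -0.11, 0, 0, 0], [-0.97, -0.43, -0.11, 0, 0, 0], [-0.97, -0.43, -0.11, 0, 0, 0], [-0.97, -0.43, -0.11, 0, 0, 0], [-0.97, -0.43, -0.11, 0, 0, 0]], hand=1)

```text
clock: 0.77
eef_pos: [351.0, 329.3, 274.5]
eef_rot: [-0.0, 0.154, 0.988, -0.0]
force: [0.4, -0.7, 0.3]
opening: 85.5
finger_force: 0.0
```

servo_tool(motion=[[-0.97, -0.43, -0.11, 0, 0, 0], [-0.97, -0.43, -0.11, 0, 0, 0], [-0.97, -0.43, -0.11, 0, 0, 0], [-0.97, -0.43, -0.11, 0, 0, 0], [-0.97, -0.43, -0.11, 0, 0, 0], [-0.97, -0.43, -0.11, 0, 0, 0], [-0.97, -0.43, -0.11, 0, 0, 0], [-0.97, -0.43, -0.11, 0, 0, 0]])

```text
clock: 1.43
eef_pos: [541.3, 160.1, 300.8]
eef_rot: [-0.0, 0.154, 0.988, -0.0]
force: [-0.6, -0.4, 0.1]
opening: 85.6
finger_force: 0.0
```

servo_tool(motion=[[0, 0, 0, 0, 0, -1], [0, 0, 0, 0, 0, -1], [0, 0, 0, 0, 0, -1], [0, 0, 0, 0, 0, -1], [0, 0, 0, 0, 0, -1], [0, 0, 0, 0, 0, -1], [0, 0, 0, 0, 0, -1], [0, 0, 0, 0, 0, -1], [0, 0, 0, 0, 0, -1], [0, 0, 0, 0, 0, -1]])

```text
clock: 2.27
eef_pos: [540.3, 161.4, 300.5]
eef_rot: [-0.001, -0.341, 0.94, 0.0]
force: [0.3, -0.4, -0.4]
opening: 85.7
finger_force: 0.0
```

servo_tool(motion=[[0, 0, 0, 0, 0, -1], [0, 0, 0, 0, 0, -1], [0, 0, 0, 0, 0, -1], [0, 0, 0, 0, 0, -1], [0, 0, 0, 0, 0, -1], [0, 0, 0, 0, 0, -1], [0, 0, 0, 0, 0, -1], [0, 0, 0, 0, 0, -1], [0, 0, 0, 0, 0, -1], [0, 0, 0, 0, 0, -0.4], [0, 0, 0, 0, 0, 0], [0, 0, 0, 0, 0, 0]])

```text
clock: 3.27
eef_pos: [540.3, 161.4, 300.7]
eef_rot: [0.0, 0.727, -0.686, -0.0]
force: [-0.1, -0.1, 0.4]
opening: 85.7
finger_force: 0.0
```

```bash
cat >> h.py <<'E'
from scipy.spatial.transform import Rotation as Ro
def pose():
    s=arm.sense(); q=s['eef_rot']; R=Ro.from_quat([q[1],q[2],q[3],q[0]]).as_matrix(); return np.array(s['eef_pos']),R,s
def go(P,yaw=None):
    "tool-frame shift (units of 30 mm) and turn (units .1 rad) to TCP P, tool-y yaw deg"
    p,R,s=pose(); d=R.T@(np.array(P)-p); y=np.degrees(np.arctan2(R[1,1],R[0,1]))
    print('at',p.round(1),'yawy',round(y,2),'tilt z',R[:,2].round(3),'units',(d/30).round(3),'mm',d.round(1))
    if yaw is not None: print('turn units',round(-np.radians((yaw-y+180)%360-180)/.1,3))
E
python3 - <<'E'
from h import *
p,R,s=pose(); print(s['clock'],p.round(1),R.round(3).tolist(),s['q'].round(2),s['force'].round(1)); snap('wrist','w1')
np.save('w1.npy',arm.camera_params('wrist'),allow_pickle=True)
E
```

```text
3.2667 [540.3 161.4 300.7] [[0.058, -0.998, -0.001], [-0.998, -0.058, -0.0], [0.0, 0.001, -1.0]] [ 0.29  0.31  0.07  1.33  0.   -1.34] [-0.1 -0.1  0.4]
```

View pics/w1.png

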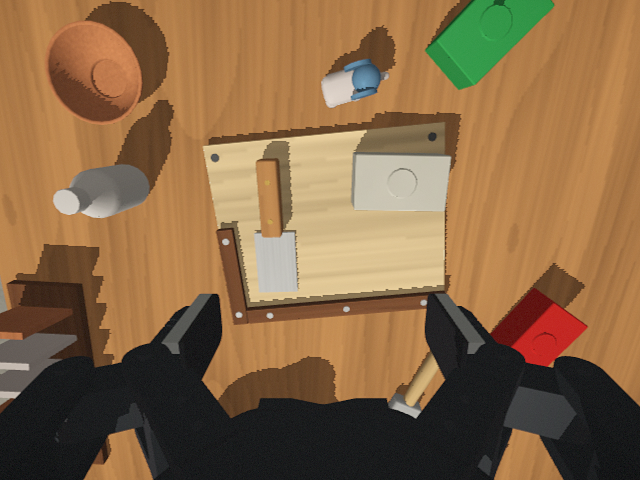

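The wrist picture shows:
- The scraper's handle runs from (268,160) to (271,235), and its blade tip is at (277,292).
- The block is centred at (402,182).
- The short fence is at the left (x about 230) and the long fence at the bottom (y about 308).

I'll measure these with masks.

```bash
python3 - <<'E'
from h import *
p=np.load('w1.npy',allow_pickle=True).item()
im=cv2.imread('pics/w1.png'); hsv=cv2.cvtColor(im,cv2.COLOR_BGR2HSV); H,S,V=[hsv[:,:,i].astype(int) for i in range(3)]
for c in [(268,190),(277,260),(400,165),(230,270),(340,311),(330,250),(277,245)]: print(c,hsv[c[1],c[0]])
def quad(m,roi,z,name):
    x0,y0,x1,y1=roi; M=np.zeros(m.shape,np.uint8); M[y0:y1,x0:x1]=m[y0:y1,x0:x1]; M=cv2.morphologyEx(M,cv2.MORPH_OPEN,np.ones((3,3)))
    c=max(cv2.findContours(M,0,2)[0],key=cv2.contourArea); c=cv2.convexHull(c)
    W=np.array([ray('wrist',a,b,z,p)[:2] for a,b in c[:,0]],np.float32)
    r=cv2.minAreaRect(W); print(name,'area',cv2.contourArea(c),'c',np.round(r[0],1),'size',np.round(r[1],1),'ang',round(r[2],2), 'px',np.round(cv2.boxPoints(cv2.minAreaRect(c))).tolist())
quad((H<14)&(S>130)&(V>110),(245,150,295,242),38,'handle')
quad((S<50)&(V>110),(245,225,310,300),15,'blade')
quad((S<60)&(V>140),(345,145,460,220),57,'blocktop')
dark=((V<115)&(H<14)).astype(np.uint8)
# fence inner top edges (z=22): left fence: last dark col per row; long fence: first dark row per col
def line(pts,z):
    W=np.array([ray('wrist',a,b,z,p)[:2] for a,b in pts],np.float32); vx,vy,x,y=cv2.fitLine(W,cv2.DIST_HUBER,0,.01,.01).ravel()
    print('line',round(float(np.degrees(np.arctan2(vy,vx))),2),'pt',x,y,'n',len(W)); 
A=[];B=[]
for v in range(240,290,3):
    r=np.where(dark[v,222:262])[0]; 
    if len(r):A.append((222+r.max()+.5,v))
for u in range(300,440,5):
    r=np.where(dark[285:325,u])[0]
    if len(r):B.append((u,285+r.min()-.5))
print(A[::4],B[::6])
line(A,22);line(B,22)
for nm,u,v in [('tl',204,146),('tr',445,123),('br',445,291)]: print(nm,ray('wrist',u,v,12,p).round(1))
for nm,u,v in [('flc',237,324)]: print(nm,ray('wrist',u,v,22,p).round(1))
cv2.imwrite('pics/c1.png',cv2.resize(im[140:330,200:465],None,fx=3,fy=3,interpolation=cv2.INTER_CUBIC))
E
```

```text
(268, 190) [ 15 143 194]
(277, 260) [ 21   9 194]
(400, 165) [ 22  29 199]
(230, 270) [ 12 154 119]
(340, 311) [ 12 153 127]
(330, 250) [ 19  85 226]
(277, 245) [ 26   9 195]Traceback (most recent call last):
  File "<stdin>", line 10, in <module>
  File "<stdin>", line 7, in quad
ValueError: max() iterable argument is empty
```

```bash
cat > m.py <<'E'
from h import *
def quad(m,roi,z,name,p):
    x0,y0,x1,y1=roi; M=np.zeros(m.shape,np.uint8); M[y0:y1,x0:x1]=m[y0:y1,x0:x1]; M=cv2.morphologyEx(M,cv2.MORPH_OPEN,np.ones((3,3)))
    c=max(cv2.findContours(M,0,2)[0],key=cv2.contourArea); c=cv2.convexHull(c)
    W=np.array([ray('wrist',a,b,z,p)[:2] for a,b in c[:,0]],np.float32)
    r=cv2.minAreaRect(W); print(name,'area',cv2.contourArea(c),'c',np.round(r[0],1),'size',np.round(r[1],1),'ang',round(r[2],2), 'px',np.round(cv2.boxPoints(cv2.minAreaRect(c))).tolist())
def line(pts,z,p):
    W=np.array([ray('wrist',a,b,z,p)[:2] for a,b in pts],np.float32); vx,vy,x,y=cv2.fitLine(W,cv2.DIST_HUBER,0,.01,.01).ravel()
    print('line',round(float(np.degrees(np.arctan2(vy,vx))),2),'pt',x,y,'n',len(W)) 
E
python3 - <<'E'
from m import *
p=np.load('w1.npy',allow_pickle=True).item()
im=cv2.imread('pics/w1.png'); hsv=cv2.cvtColor(im,cv2.COLOR_BGR2HSV); H,S,V=[hsv[:,:,i].astype(int) for i in range(3)]
quad((H<17)&(S>125)&(V>130),(250,150,295,242),38,'handle',p)
quad((S<50)&(V>150),(245,225,310,300),15,'blade',p)
quad((S<60)&(V>160),(345,145,460,220),57,'blocktop',p)
dark=((V<150)&(H<16)&(S>120)).astype(np.uint8)
A=[];B=[]
for v in range(240,290,3):
    r=np.where(dark[v,222:262])[0]
    if len(r):A.append((222+r.max()+.5,v))
for u in range(300,440,5):
    r=np.where(dark[285:325,u])[0]
    if len(r):B.append((u,285+r.min()-.5))
print(A[::4],B[::6]); line(A,22,p);line(B,22,p)
for nm,u,v in [('tl',204,146),('tr',445,123),('br',445,291)]: print(nm,ray('wrist',u,v,12,p).round(1))
print('flc',ray('wrist',237,324,22,p).round(1))
cv2.imwrite('pics/c1.png',cv2.resize(im[140:330,200:465],None,fx=3,fy=3,interpolation=cv2.INTER_CUBIC))
E
```

```text
handle area 1456.5 c [602.4 166.6] size [22.6 86.8] ang 4.72 px [[255.0, 161.0], [275.0, 160.0], [281.0, 236.0], [261.0, 237.0]]
blade area 2321.5 c [595.3 251.7] size [50.5 80.2] ang 4.85 px [[254.0, 233.0], [294.0, 231.0], [297.0, 291.0], [257.0, 293.0]]
blocktop area 5055.5 c [458.7 137.2] size [99.4 58.8] ang 2.31 px [[353.0, 209.0], [355.0, 154.0], [450.0, 156.0], [449.0, 211.0]]
[(np.float64(235.5), 240), (np.float64(237.5), 252), (np.float64(239.5), 264), (np.float64(241.5), 276), (np.float64(243.5), 288)] [(300, np.float64(302.5)), (330, np.float64(299.5)), (360, np.float64(297.5)), (390, np.float64(295.5)), (420, np.float64(292.5))]
line -81.06 pt 640.44495 252.06528 n 17
line 8.64 pt 483.5918 290.22073 n 28
tl [681.8 112.7  12. ]
tr [406.1  71.6  12. ]
br [373.3 280.   12. ]
flc [644.2 338.4  22. ]
```

View pics/c1.png

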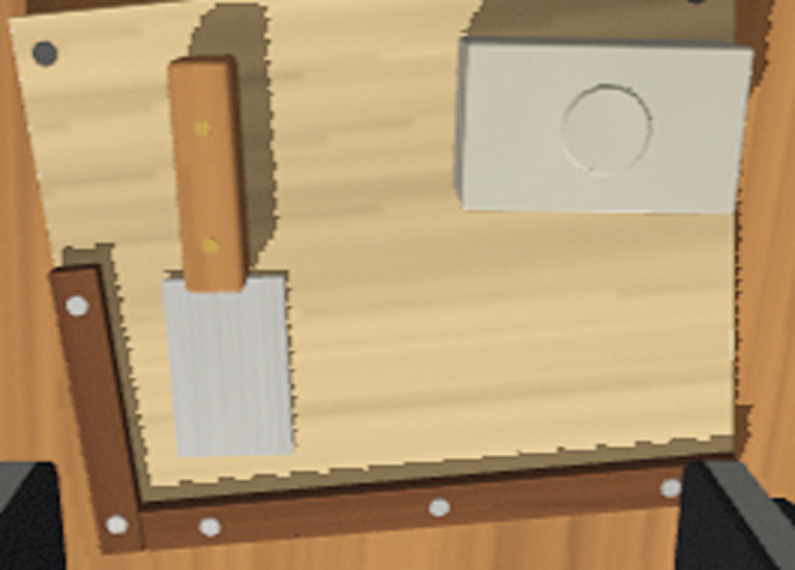

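```bash
python3 - <<'E'
from h import *
go([602,171,60],184.8)
E
```

```text
at [540.4 161.4 300.8] yawy -176.66 tilt z [-0.001 -0.    -1.   ] units [-0.2   -2.073  8.025] mm [ -6.  -62.2 240.7]
turn units -0.255
```

servo_tool(motion=[[0, 0, 0, 0, 0, -0.255], [-0.016, -0.231, 0.89, 0, 0, 0], [-0.016, -0.231, 0.89, 0, 0, 0], [-0.016, -0.231, 0.89, 0, 0, 0], [-0.016, -0.231, 0.89, 0, 0, 0], [-0.016, -0.231, 0.89, 0, 0, 0], [-0.016, -0.231, 0.89, 0, 0, 0], [-0.016, -0.231, 0.89, 0, 0, 0], [-0.016, -0.231, 0.89, 0, 0, 0], [-0.016, -0.231, 0.89, 0, 0, 0], [0, 0, 0, 0, 0, 0], [0, 0, 0, 0, 0, 0]], hand=0.6)

```text
clock: 4.32
eef_pos: [600.8, 170.6, 59.3]
eef_rot: [0.002, 0.736, -0.677, -0.001]
force: [0.0, 0.2, 0.2]
opening: 51.4
finger_force: 0.0
```

```bash
python3 - <<'E'
from h import *
go([602,171,33],184.8); im=snap('wrist','w2'); print(arm.sense()['opening'])
E
```

```text
at [600.8 170.6  59.3] yawy -175.17 tilt z [-0.004 -0.001 -1.   ] units [-0.011 -0.044  0.877] mm [-0.3 -1.3 26.3]
turn units 0.005
51.348753618591715
```

View pics/w2.png

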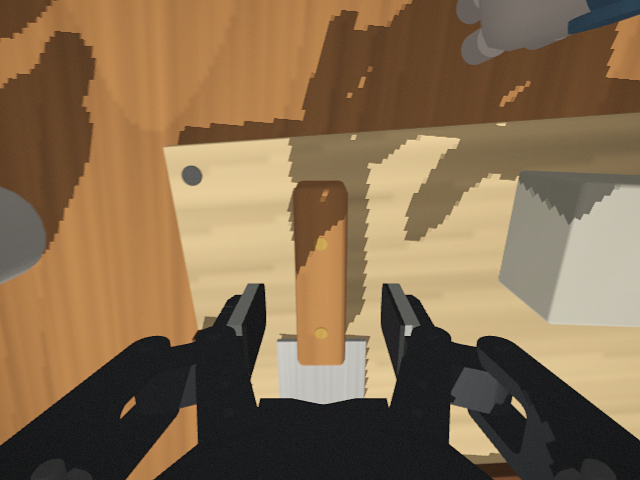

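The wrist view shows the handle (x 295–345) centred between the fingers. I'll go down, grip and lift.

servo_tool(motion=[[-0.01, -0.04, 0.44, 0, 0, 0], [0, 0, 0.44, 0, 0, 0], [0, 0, 0, 0, 0, 0], [0, 0, 0, 0, 0, 0]])

```text
clock: 4.7
eef_pos: [603.7, 171.6, 36.0]
eef_rot: [-0.001, 0.736, -0.676, 0.0]
force: [-0.5, -0.2, 1.7]
opening: 51.3
finger_force: 0.0
```

servo_tool(motion=[[0, 0, 0, 0, 0, 0], [0, 0, 0, 0, 0, 0], [0, 0, 0, 0, 0, 0], [0, 0, 0, 0, 0, 0], [0, 0, 0, 0, 0, 0], [0, 0, 0, 0, 0, 0], [0, 0, 0, 0, 0, 0], [0, 0, 0, 0, 0, 0]], hand=0, grip_force=60)

```text
clock: 5.37
eef_pos: [604.7, 171.9, 36.4]
eef_rot: [-0.001, 0.736, -0.676, 0.001]
force: [-0.4, -0.1, 5.9]
opening: 22.5
finger_force: 60.3
```

servo_tool(motion=[[0, 0, -0.3, 0, 0, 0], [0, 0, -1, 0, 0, 0], [0, 0, -1, 0, 0, 0], [0, 0, -1, 0, 0, 0], [0, 0, -1, 0, 0, 0], [0, 0, -1, 0, 0, 0], [0, 0, -1, 0, 0, 0], [0, 0, -1, 0, 0, 0], [0, 0, -0.5, 0, 0, 0], [0, 0, 0, 0, 0, 0]])

```text
clock: 6.2
eef_pos: [605.4, 172.0, 273.6]
eef_rot: [-0.004, 0.736, -0.676, 0.002]
force: [0.6, 0.2, -0.4]
opening: 22.8
finger_force: 59.2
```

```bash
python3 - <<'E'
from h import *
# dock origin ~ (511,-204), axis -14.8 deg; view pose: TCP ~150 mm behind it
go([430,-70,260],184.8-109.6); print(arm.sense()['q'].round(2))
E
```

```text
at [605.4 172.  273.6] yawy -175.14 tilt z [ 0.008  0.002 -1.   ] units [7.543 6.512 0.388] mm [226.3 195.4  11.6]
turn units 19.14
[ 0.28  0.43  0.18  1.32 -0.   -1.38]
```

servo_tool(motion=[[0, 0, 0, 0, 0, 1], [0, 0, 0, 0, 0, 1], [0, 0, 0, 0, 0, 1], [0, 0, 0, 0, 0, 1], [0, 0, 0, 0, 0, 1], [0, 0, 0, 0, 0, 1], [0, 0, 0, 0, 0, 1], [0, 0, 0, 0, 0, 1], [0, 0, 0, 0, 0, 1], [0, 0, 0, 0, 0, 1]])

```text
clock: 7.03
eef_pos: [602.5, 171.2, 266.6]
eef_rot: [-0.002, -0.32, 0.948, 0.0]
force: [0.5, 0.3, -2.1]
opening: 22.7
finger_force: 59.2
```

servo_tool(motion=[[0, 0, 0, 0, 0, 1], [0, 0, 0, 0, 0, 1], [0, 0, 0, 0, 0, 1], [0, 0, 0, 0, 0, 1], [0, 0, 0, 0, 0, 1], [0, 0, 0, 0, 0, 1], [0, 0, 0, 0, 0, 1], [0, 0, 0, 0, 0, 1], [0, 0, 0, 0, 0, 1], [0, 0, 0, 0, 0, 0.14], [0, 0, 0, 0, 0, 0]])

```text
clock: 7.95
eef_pos: [602.8, 171.2, 267.1]
eef_rot: [-0.001, 0.128, 0.992, -0.0]
force: [0.2, -0.8, -1.3]
opening: 22.4
finger_force: 59.2
```

```bash
python3 - <<'E'
from h import *
go([360,-165,260],75.2); p,R,s=pose(); print(s['q'].round(2)); c=np.linalg.inv(arm.camera_params('wrist')['camera_from_world']); print(c.round(2))
E
```

```text
at [602.8 171.2 267.1] yawy 75.3 tilt z [-0.002 -0.001 -1.   ] units [  4.983 -12.894   0.263] mm [ 149.5 -386.8    7.9]
turn units 0.017
[ 0.28  0.44  0.17  1.31 -0.    0.53]
[[ 2.6000e-01  9.3000e-01  2.7000e-01  5.3292e+02]
 [ 9.7000e-01 -2.4000e-01 -7.0000e-02  1.9071e+02]
 [-0.0000e+00  2.8000e-01 -9.6000e-01  3.9386e+02]
 [ 0.0000e+00  0.0000e+00  0.0000e+00  1.0000e+00]]
```

```bash
python3 - <<'E'
from h import *
go([590,-110,260],75.2)
E
```

```text
at [602.8 171.2 267.1] yawy 75.3 tilt z [-0.002 -0.001 -1.   ] units [-1.968 -9.175  0.243] mm [ -59.  -275.3    7.3]
turn units 0.017
```

servo_tool(motion=[[-0.2, -0.92, 0.02, 0, 0, 0], [-0.2, -0.92, 0.02, 0, 0, 0], [-0.2, -0.92, 0.02, 0, 0, 0], [-0.2, -0.92, 0.02, 0, 0, 0], [-0.2, -0.92, 0.02, 0, 0, 0], [-0.2, -0.92, 0.02, 0, 0, 0], [-0.2, -0.92, 0.02, 0, 0, 0], [-0.2, -0.92, 0.02, 0, 0, 0], [-0.2, -0.92, 0.02, 0, 0, 0], [-0.2, -0.92, 0.02, 0, 0, 0], [0, 0, 0, 0, 0, 0], [0, 0, 0, 0, 0, 0]])

```text
clock: 8.95
eef_pos: [590.5, -112.1, 261.7]
eef_rot: [-0.001, 0.129, 0.992, 0.0]
force: [-0.0, 0.5, -1.4]
opening: 22.8
finger_force: 59.3
```

```bash
python3 - <<'E'
from h import *
p=arm.camera_params('wrist'); snap('wrist','w3'); np.save('w3.npy',p,allow_pickle=True); q,R,s=pose(); print(q,s['clock'])
for P in [(511,-204,8)]: print(proj('wrist',P))
E
```

```text
[ 590.59666215 -111.0306999   261.84934888] 9.0
(np.float64(218.87566097203702), np.float64(152.0845253719998))
```

View pics/w3.png

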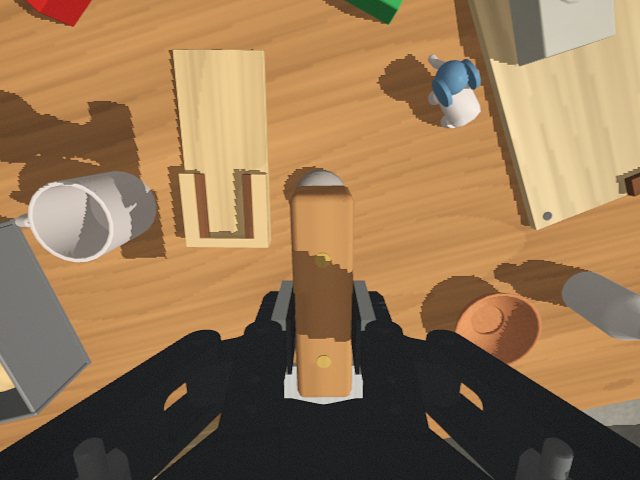

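The dock is clear: its open edge runs from (173,50) to (264,50), and the stop edge from (187,247) to (270,247). The handle is held straight in the fingers. I'll measure the dock now.

```bash
python3 - <<'E'
from m import *
p=np.load('w3.npy',allow_pickle=True).item()
im=cv2.imread('pics/w3.png'); hsv=cv2.cvtColor(im,cv2.COLOR_BGR2HSV); H,S,V=[hsv[:,:,i].astype(int) for i in range(3)]
print(hsv[100,220],hsv[240,220],hsv[210,190],hsv[100,290],hsv[205,202],hsv[205,222])
m=((S<120)&(V>170)).astype(np.uint8); m[:, :165]=0;m[:,278:]=0;m[260:]=0
m=cv2.morphologyEx(m,cv2.MORPH_OPEN,np.ones((3,3)))
for v in range(50,252,10):
    r=np.where(m[v])[0]
    if len(r): print(v,r.min(),r.max(), end=' | ')
print()
W=lambda u,v,z:ray('wrist',u,v,z,p)[:2]
def ed(rows,z,side):
    pts=[]
    for v in rows:
        r=np.where(m[v])[0]; pts.append(((r.min()-.5) if side=='l' else (r.max()+.5),v))
    line(pts,z,p)
ed(range(60,160,4),8,'l');ed(range(60,160,4),8,'r');ed(range(185,240,4),23,'l');ed(range(185,240,4),23,'r')
for lab,z,u0,u1 in (('ent',8,185,255),):
    line([(u,np.where(m[:,u])[0].min()-.5) for u in range(u0,u1,5)],z,p)
line([(u,np.where(m[:,u])[0].max()+.5) for u in range(195,262,5)],23,p)
E
```

```text
[ 19 101 228] [ 19  96 238] [ 19  97 237] [ 15 141 193] [ 13 145 139] [ 19 100 227]
50 173 262 | 60 174 264 | 70 175 264 | 80 176 265 | 90 177 265 | 100 178 265 | 110 179 266 | 120 180 266 | 130 181 266 | 140 182 267 | 150 183 267 | 160 184 267 | 170 197 268 | 180 179 268 | 190 180 268 | 200 181 269 | 210 182 269 | 220 184 269 | 230 185 270 | 240 186 270 | 
line -15.73 pt 452.2418 -229.04007 n 25
line -15.55 pt 487.40656 -144.55782 n 25
line -15.79 pt 560.2909 -260.2061 n 14
line -15.4 pt 583.8146 -168.77536 n 14
line 75.05 pt 417.53098 -171.2991 n 14
line 73.88 pt 609.85425 -228.39674 n 14
```

```bash
python3 - <<'E'
from m import *
p=np.load('w3.npy',allow_pickle=True).item(); q,R,s=pose()
im=cv2.imread('pics/w3.png')
for (u,v) in [(291,190),(351,190),(296,360),(351,360)]:
    w=ray('wrist',u,v,263.4,p); print((R.T@(w-q)).round(1))
u=np.array([.9632,-.2689,0]);n=np.array([.2689,.9632,0]);O=548.5*u-54.2*n
print('O',O,'home tcp',O-30.3*u)
go(O-(35+88-4.7)*u+[0,0,65],74.4)
E
```

```text
[ 52.7 -11.7  -1.5]
[52.6 10.1 -1.5]
[-19.2 -11.6  -1.6]
[-19.3  11.5  -1.6]
O [ 513.74082 -199.69709    0.     ] home tcp [ 484.55586 -191.54942    0.     ]
at [ 590.6 -111.   261.8] yawy 75.21 tilt z [-0.001  0.001 -1.   ] units [ 5.658 -3.459  6.567] mm [ 169.7 -103.8  197. ]
turn units 0.141
```

servo_tool(motion=[[0, 0, 0, 0, 0, 0.14], [0.935, -0.59, 0, 0, 0, 0], [0.935, -0.59, 0, 0, 0, 0], [0.935, -0.59, 0, 0, 0, 0], [0.935, -0.59, 0, 0, 0, 0], [0.935, -0.59, 0, 0, 0, 0], [0.935, -0.59, 0, 0, 0, 0], [0, 0, 0, 0, 0, 0]])

```text
clock: 9.67
eef_pos: [394.3, -166.7, 262.2]
eef_rot: [-0.003, 0.136, 0.991, -0.0]
force: [-1.3, 0.5, -1.5]
opening: 22.9
finger_force: 59.4
```

servo_tool(motion=[[0, 0, 0.93, 0, 0, 0], [0, 0, 0.93, 0, 0, 0], [0, 0, 0.93, 0, 0, 0], [0, 0, 0.93, 0, 0, 0], [0, 0, 0.93, 0, 0, 0], [0, 0, 0.93, 0, 0, 0], [0, 0, 0.93, 0, 0, 0], [0, 0, 0, 0, 0, 0], [0, 0, 0, 0, 0, 0]])

```text
clock: 10.42
eef_pos: [399.5, -166.4, 66.4]
eef_rot: [-0.002, 0.135, 0.991, 0.001]
force: [0.0, -0.3, -1.4]
opening: 22.9
finger_force: 59.3
```

```bash
python3 - <<'E'
from h import *
go([399.79,-167.9,36],74.4)
a=snap('side','s2'); b=snap('top','t2')
A=a[270:390,300:480,::-1]; B=b[170:290,360:480,::-1]
o=np.zeros((480,800,3),np.uint8); A=cv2.resize(A,(480,320),interpolation=2); B=cv2.resize(B,(320,320),interpolation=2); o[:320,:480]=A;o[:320,480:]=B
cv2.imwrite('pics/s2c.png',o)
E
```

```text
at [ 399.5 -166.4   66.4] yawy 74.49 tilt z [-0.003  0.002 -1.   ] units [-0.028 -0.046  1.013] mm [-0.8 -1.4 30.4]
turn units 0.016
```

View pics/s2c.png

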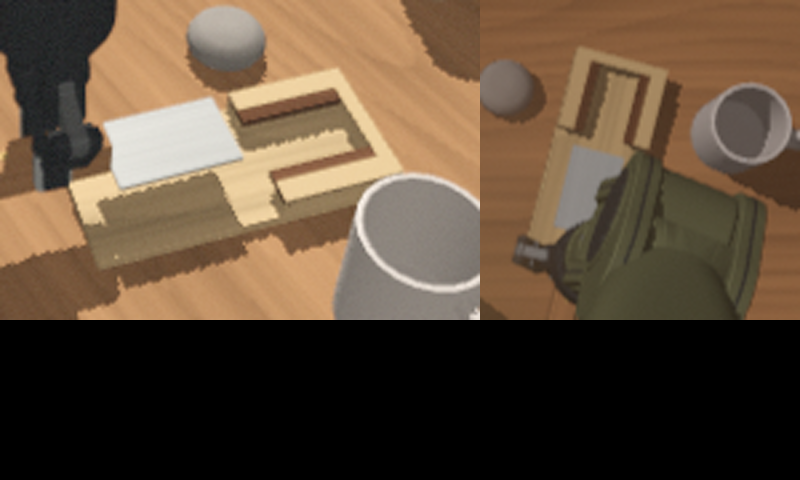

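The side crop shows the blade flat above the base and in line with the slot. Its tip edge runs from (380,307) to (390,329) in full-image pixels. I'll check that against the expected position.

```bash
python3 - <<'E'
from h import *
im=cv2.imread('pics/s2.png'); hsv=cv2.cvtColor(im,cv2.COLOR_BGR2HSV)
m=((hsv[:,:,1]<25)&(hsv[:,:,2]>150)).astype(np.uint8); m[:300]=0;m[345:]=0;m[:,:335]=0;m[:,400:]=0
c=max(cv2.findContours(m,0,2)[0],key=cv2.contourArea); a=cv2.approxPolyDP(c,3,True)[:,0]; print(a.tolist())
u=np.array([.9632,-.2689]);n=np.array([.2689,.9632]);O=np.array([513.74,-199.7])
for x in a:
    w=ray('side',*x,45)[:2]; print(w.round(1),'dock x,y',((w-O)@u).round(1),((w-O)@n).round(1))
# slot: rails' inner lip edges z=23 in side view
for x in [(300+231/2.667,270+95/2.667),(300+271/2.667,270+178/2.667)]:
    w=ray('side',*x,23)[:2]; print('rail front',((w-O)@u).round(1),((w-O)@n).round(1))
E
```

```text
[[390, 328], [379, 307], [339, 316], [346, 340]]
[ 507.3 -220.2] dock x,y -0.7 -21.5
[ 519.6 -175.4] dock x,y -0.9 25.0
[ 450.8 -155.8] dock x,y -72.4 25.3
[ 433.  -202.1] dock x,y -77.1 -24.1
rail front 22.3 41.3
rail front 19.6 -28.2
```

servo_tool(motion=[[0, 0, 0.5, 0, 0, 0], [0, -0.05, 0.5, 0, 0, 0], [0, 0, 0, 0, 0, 0], [0, 0, 0, 0, 0, 0]])

```text
clock: 10.85
eef_pos: [400.7, -169.3, 38.3]
eef_rot: [0.001, 0.136, 0.991, -0.0]
force: [-0.1, -0.1, -1.1]
opening: 22.7
finger_force: 59.3
```

servo_tool(motion=[[0, 0.03, 0.13, 0, 0, 0], [0, 0, 0, 0, 0, 0], [-0.3, 0, 0, 0, 0, 0], [-0.3, 0, 0, 0, 0, 0], [-0.3, 0, 0, 0, 0, 0], [0, 0, 0, 0, 0, 0]])

```text
clock: 11.35
eef_pos: [430.3, -177.0, 34.0]
eef_rot: [0.002, 0.136, 0.991, -0.001]
force: [0.7, -0.6, -1.8]
opening: 22.7
finger_force: 59.3
```

```bash
python3 - <<'E'
from h import *
go([484.6,-191.5,34.5],74.4)
E
```

```text
at [ 430.3 -177.    34. ] yawy 74.41 tilt z [ 0.005 -0.002 -1.   ] units [-1.874  0.021 -0.008] mm [-56.2   0.6  -0.2]
turn units 0.002
```

servo_tool(motion=[[-0.2, 0.01, 0, 0, 0, 0], [-0.2, 0, 0, 0, 0, 0], [-0.2, 0, 0, 0, 0, 0], [-0.2, 0, 0, 0, 0, 0], [-0.2, 0, 0, 0, 0, 0], [-0.2, 0, 0, 0, 0, 0], [-0.2, 0, 0, 0, 0, 0], [-0.2, 0, 0, 0, 0, 0], [0, 0, 0, 0, 0, 0]])

```text
clock: 12.1
eef_pos: [474.5, -188.8, 33.4]
eef_rot: [0.001, 0.136, 0.991, -0.0]
force: [0.8, -0.5, -1.6]
opening: 22.5
finger_force: 59.3
```

servo_tool(motion=[[-0.13, 0, 0, 0, 0, 0], [-0.13, 0, 0, 0, 0, 0], [0, 0, 0, 0, 0, 0]])

```text
clock: 12.35
eef_pos: [480.9, -190.6, 33.3]
eef_rot: [0.0, 0.136, 0.991, -0.0]
force: [-0.2, -1.0, -0.4]
opening: 22.8
finger_force: 59.3
```

servo_tool(motion=[[-0.07, 0, 0, 0, 0, 0], [-0.07, 0, 0, 0, 0, 0], [0, 0, 0, 0, 0, 0]])

```text
clock: 12.6
eef_pos: [484.5, -191.6, 33.3]
eef_rot: [0.0, 0.136, 0.991, -0.0]
force: [1.1, 0.2, -1.5]
opening: 22.6
finger_force: 59.3
```

servo_tool(motion=[[-0.07, 0, 0, 0, 0, 0], [-0.03, 0, 0, 0, 0, 0], [0, 0, 0, 0, 0, 0]])

```text
clock: 12.85
eef_pos: [485.5, -191.7, 32.8]
eef_rot: [-0.001, 0.136, 0.991, 0.0]
force: [-2.5, 0.7, -0.6]
opening: 22.5
finger_force: 59.4
```

servo_tool(motion=[[-0.07, 0, 0.03, 0, 0, 0], [-0.03, 0, 0, 0, 0, 0], [0, 0, 0, 0, 0, 0]])

```text
clock: 13.1
eef_pos: [485.6, -191.7, 32.4]
eef_rot: [-0.004, 0.136, 0.991, 0.001]
force: [-10.8, 3.5, 11.1]
opening: 22.6
finger_force: 60.9
```

servo_tool(motion=[[0, 0, 0, 0, 0, 0], [0, 0, 0, 0, 0, 0], [0, 0, 0, 0, 0, 0], [0, 0, 0, 0, 0, 0], [0, 0, 0, 0, 0, 0], [0, 0, 0, 0, 0, 0]], hand=0.7)

```text
clock: 13.6
eef_pos: [490.3, -193.2, 32.4]
eef_rot: [0.0, 0.136, 0.991, -0.0]
force: [-0.9, -0.6, -1.0]
opening: 59.9
finger_force: 0.0
```

servo_tool(motion=[[0, 0, -0.5, 0, 0, 0], [0, 0, -1, 0, 0, 0], [0, 0, -1, 0, 0, 0], [0, 0, -1, 0, 0, 0], [0, 0, -1, 0, 0, 0], [0, 0, -1, 0, 0, 0], [0, 0, -1, 0, 0, 0], [-1, 0, -1, 0, 0, 0], [-1, 0, 0, 0, 0, 0], [-1, 0, 0, 0, 0, 0], [0, 0, 0, 0, 0, 0], [0, 0, 0, 0, 0, 0]])

```text
clock: 14.6
eef_pos: [577.0, -217.3, 255.7]
eef_rot: [-0.0, 0.136, 0.991, 0.0]
force: [-0.7, 0.0, -0.3]
opening: 59.7
finger_force: 0.0
```

```bash
python3 - <<'E'
from h import *
p=arm.camera_params('wrist'); snap('wrist','w4'); np.save('w4.npy',p,allow_pickle=True); q,R,s=pose(); print(q)
E
```

```text
[ 575.68351424 -216.90606715  255.83247192]
```

View pics/w4.png

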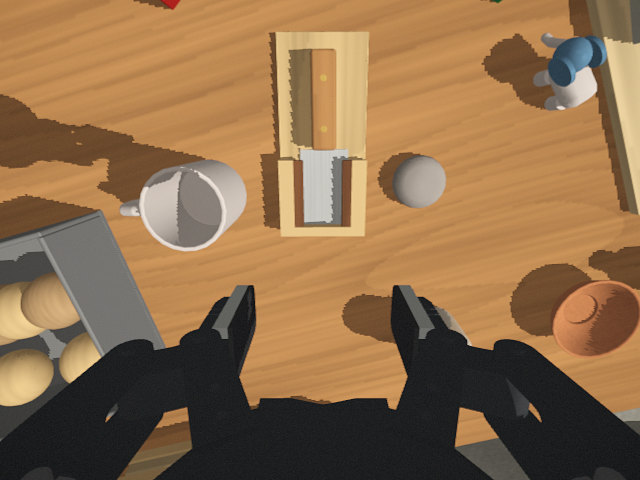

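```bash
python3 - <<'E'
from h import *
p=np.load('w4.npy',allow_pickle=True).item()
u=np.array([.9632,-.2689]);n=np.array([.2689,.9632]);O=np.array([513.74,-199.7])
D=lambda a,b,z:((lambda w:(round((w-O)@u,1),round((w-O)@n,1)))(ray('wrist',a,b,z,p)[:2]))
im=cv2.imread('pics/w4.png'); print([tuple(im[v,318]) for v in range(214,236,2)])
print('handle top corners',D(311,50,34),D(335,50,34),'handle front',D(313,149,34),D(337,149,34))
print('blade tip',D(318,222,11),'base ent',D(276,31,8),D(369,31,8),'stop far end',D(281,236,23),D(366,236,23),'stop inner',D(322,227,23))
go([457,139,260],92.3); print(arm.sense()['q'].round(2))
E
```

```text
[(np.uint8(195), np.uint8(201), np.uint8(203)), (np.uint8(194), np.uint8(201), np.uint8(203)), (np.uint8(195), np.uint8(202), np.uint8(203)), (np.uint8(195), np.uint8(201), np.uint8(203)), (np.uint8(110), np.uint8(113), np.uint8(112)), (np.uint8(84), np.uint8(108), np.uint8(126)), (np.uint8(72), np.uint8(112), np.uint8(138)), (np.uint8(146), np.uint8(204), np.uint8(236)), (np.uint8(143), np.uint8(200), np.uint8(233)), (np.uint8(143), np.uint8(200), np.uint8(233)), (np.uint8(144), np.uint8(202), np.uint8(234))]
handle top corners (np.float64(-79.1), np.float64(-9.7)) (np.float64(-79.0), np.float64(12.1)) handle front (np.float64(8.0), np.float64(-8.7)) (np.float64(8.1), np.float64(14.8))
blade tip (np.float64(87.4), np.float64(-4.5)) base ent (np.float64(-100.9), np.float64(-43.9)) (np.float64(-100.8), np.float64(45.4)) stop far end (np.float64(100.0), np.float64(-44.5)) (np.float64(100.1), np.float64(47.5)) stop inner (np.float64(89.9), np.float64(-0.1))
at [ 575.7 -216.9  255.8] yawy 74.41 tilt z [-0.002  0.001 -1.   ] units [ 7.    10.364 -0.123] mm [210.  310.9  -3.7]
turn units -3.123
[-0.36  0.42  0.12  1.27 -0.   -0.09]
```

The scraper is fully home: tip at x of about 88 mm in the dock frame, and the handle is on the axis. Now for the block.

servo_tool(motion=[[0, 0, 0, 0, 0, -1], [0, 0, 0, 0, 0, -1], [0, 0, 0, 0, 0, -1], [0, 0, 0, 0, 0, -0.12], [0.27, 0.92, 0, 0, 0, 0], [0.27, 0.92, 0, 0, 0, 0], [0.27, 0.92, 0, 0, 0, 0], [0.27, 0.92, 0, 0, 0, 0], [0.27, 0.92, 0, 0, 0, 0], [0.27, 0.92, 0, 0, 0, 0]], hand=1)

```text
clock: 15.48
eef_pos: [519.0, -52.4, 256.8]
eef_rot: [-0.0, -0.018, 1.0, 0.0]
force: [-0.5, 0.5, 0.2]
opening: 85.8
finger_force: 0.0
```

servo_tool(motion=[[0.27, 0.92, 0, 0, 0, 0], [0.27, 0.92, 0, 0, 0, 0], [0.27, 0.92, 0, 0, 0, 0], [0.27, 0.92, 0, 0, 0, 0], [0.27, 0.92, 0, 0, 0, 0], [0.27, 0.92, 0, 0, 0, 0], [0.27, 0.92, 0, 0, 0, 0], [0, 0, 0, 0, 0, 0], [0, 0, 0, 0, 0, 0]])

```text
clock: 16.23
eef_pos: [455.1, 137.9, 256.8]
eef_rot: [-0.0, -0.02, 1.0, -0.0]
force: [1.2, -0.7, -0.2]
opening: 85.2
finger_force: 0.0
```

```bash
python3 - <<'E'
from m import *
go([458.7,137.2,52],92.3)
p=arm.camera_params('wrist'); im=snap('wrist','w5')[:,:,::-1].copy(); hsv=cv2.cvtColor(im,cv2.COLOR_BGR2HSV); H,S,V=[hsv[:,:,i].astype(int) for i in range(3)]
print(proj('wrist',(458.7,137.2,57)))
quad((S<60)&(V>160),(200,120,440,330),57,'blocktop',p)
E
```

```text
at [455.1 137.9 256.8] yawy 92.35 tilt z [-0. -0. -1.] units [-0.121 -0.026  6.828] mm [ -3.6  -0.8 204.8]
turn units 0.008
(np.float64(322.0296563594543), np.float64(214.11206893364238))
blocktop area 6013.0 c [458.6 136.9] size [97.9 59. ] ang 2.26 px [[290.0, 163.0], [352.0, 163.0], [352.0, 262.0], [290.0, 262.0]]
```

View pics/w5.png

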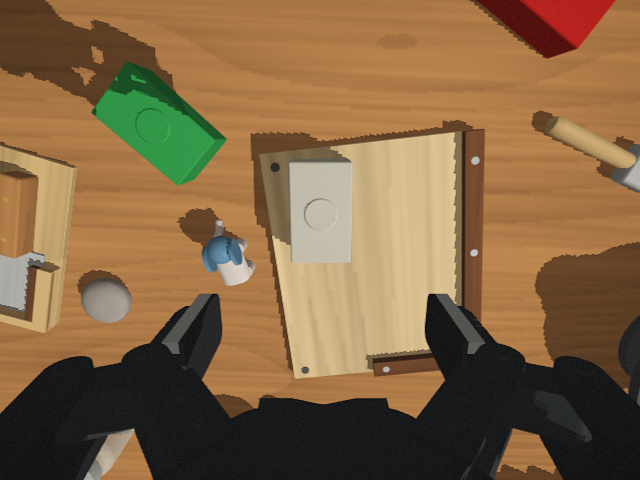

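The picture confirms the block at (321,213), exactly where it was measured. I'll descend and grip.

servo_tool(motion=[[-0.02, 0, 0.97, 0, 0, 0], [-0.02, -0.01, 0.97, 0, 0, 0], [-0.02, -0.01, 0.97, 0, 0, 0], [-0.02, -0.01, 0.97, 0, 0, 0], [-0.02, 0, 0.97, 0, 0, 0], [-0.02, 0, 0.97, 0, 0, 0], [0, 0, 0.97, 0, 0, 0], [0, 0, 0, 0, 0, 0], [0, 0, 0, 0, 0, 0], [0, 0, 0, 0, 0, 0]])

```text
clock: 17.12
eef_pos: [461.1, 136.0, 54.2]
eef_rot: [0.001, -0.019, 1.0, 0.0]
force: [0.8, -0.5, 0.3]
opening: 85.6
finger_force: 0.0
```

servo_tool(motion=[[0, 0, 0, 0, 0, 0], [0, 0, 0, 0, 0, 0], [0, 0, 0, 0, 0, 0], [0, 0, 0, 0, 0, 0], [0, 0, 0, 0, 0, 0], [0, 0, 0, 0, 0, 0]], hand=0, grip_force=50)

```text
clock: 17.62
eef_pos: [461.9, 136.7, 55.1]
eef_rot: [0.002, -0.02, 1.0, 0.0]
force: [-0.5, -1.6, 5.7]
opening: 58.7
finger_force: 53.7
```

```bash
python3 - <<'E'
from m import *
e=np.array([.988,.153,0]);n=np.array([-.153,.988,0])
p,R,s=pose(); print(s['force'],s['opening']); go(615*e+182*n+[0,0,p[2]],98.8)
E
```

```text
[-0.48530851 -1.60836366  5.67690835] 58.68475547212984
at [461.9 136.7  55.1] yawy 92.26 tilt z [ 0.004  0.    -1.   ] units [-4.106  4.414  0.018] mm [-123.2  132.4    0.5]
turn units -1.141
```

servo_tool(motion=[[0, 0, -0.03, 0, 0, -0.57], [0, 0, 0, 0, 0, -0.57], [-0.46, 0.39, 0, 0, 0, 0], [-0.46, 0.39, 0, 0, 0, 0], [-0.46, 0.39, 0, 0, 0, 0], [-0.46, 0.39, 0, 0, 0, 0], [-0.46, 0.39, 0, 0, 0, 0], [-0.46, 0.39, 0, 0, 0, 0], [-0.46, 0.39, 0, 0, 0, 0], [-0.46, 0.39, 0, 0, 0, 0], [-0.46, 0.39, 0, 0, 0, 0], [0, 0, 0, 0, 0, 0]])

```text
clock: 18.62
eef_pos: [570.3, 262.7, 55.4]
eef_rot: [0.003, -0.078, 0.997, 0.001]
force: [1.5, 1.0, -2.5]
opening: 58.5
finger_force: 54.4
```

```bash
cat > st.py <<'E'
from m import *
e=np.array([.988,.153,0]);n=np.array([-.153,.988,0])
p,R,s=pose(); f=s['force']; print('t',s['clock'],'TCP e',p@e,'n',p@n,'F e',f@e,'n',f@n,'z',f[2],s['opening'],'torque',s['wrist_torque'].round(2)); go(624*e+188*n+[0,0,p[2]],98.8)
E
python3 st.py
```

```text
t 18.6167 TCP e 603.6476880212086 n 172.32478387899846 F e 1.6402994334035694 n 0.7559419987483078 z -2.4688337337393764 58.453455089263265 torque [ 0.09 -0.19  0.09]
at [570.3 262.7  55.4] yawy 98.9 tilt z [ 0.005  0.003 -1.   ] units [-0.67   0.519  0.005] mm [-20.1  15.6   0.2]
turn units 0.017
```

servo_tool(motion=[[-0.1, 0.08, 0.03, 0, 0, 0], [-0.1, 0.08, 0.03, 0, 0, 0], [-0.1, 0.08, 0, 0, 0, 0], [-0.1, 0.08, 0, 0, 0, 0], [0, 0, 0, 0, 0, 0], [0, 0, 0, 0, 0, 0]])

```text
clock: 19.12
eef_pos: [576.8, 269.8, 55.2]
eef_rot: [0.001, -0.077, 0.997, -0.0]
force: [-3.9, -2.6, 12.9]
opening: 58.9
finger_force: 56.3
```

```bash
python3 st.py
```

```text
t 19.1167 TCP e 611.1898573033849 n 178.32964640469658 F e -4.292083380478736 n -1.9545717842769306 z 12.871751570890853 58.939409433694635 torque [-0.4   0.65  0.07]
at [576.8 269.8  55.2] yawy 98.78 tilt z [ 0.001 -0.    -1.   ] units [-0.418  0.32   0.   ] mm [-12.5   9.6   0. ]
turn units -0.003
```

servo_tool(motion=[[-0.08, 0.06, -0.03, 0, 0, 0], [-0.08, 0.06, 0, 0, 0, 0], [0, 0, 0, 0, 0, 0], [0, 0, 0, 0, 0, 0]])

```text
clock: 19.45
eef_pos: [580.9, 274.1, 55.2]
eef_rot: [0.0, -0.077, 0.997, -0.0]
force: [-2.5, -2.0, 8.3]
opening: 58.8
finger_force: 55.9
```

```bash
python3 st.py
```

```text
t 19.45 TCP e 615.8267862029999 n 181.92730754573773 F e -2.7868358894697915 n -1.5560759280474894 z 8.298384687448516 58.82609000845006 torque [-0.22  0.45  0.01]
at [580.9 274.1  55.2] yawy 98.78 tilt z [ 0.001 -0.001 -1.   ] units [-0.263  0.2    0.   ] mm [-7.9  6.   0. ]
turn units -0.004
```

servo_tool(motion=[[-0.07, 0.07, 0, 0, 0, 0], [-0.07, 0.07, 0, 0, 0, 0], [0, 0, 0, 0, 0, 0], [0, 0, 0, 0, 0, 0]])

```text
clock: 19.78
eef_pos: [583.8, 277.9, 55.2]
eef_rot: [-0.0, -0.076, 0.997, -0.001]
force: [-4.4, -4.6, 10.1]
opening: 58.9
finger_force: 56.1
```

```bash
python3 st.py
```

```text
t 19.7833 TCP e 619.3320195734168 n 185.24080273051132 F e -5.028665727144071 n -3.913446201137509 z 10.073260213902083 58.87305490112794 torque [-0.72  0.63 -0.07]
at [583.8 277.9  55.2] yawy 98.73 tilt z [-0.    -0.002 -1.   ] units [-0.146  0.089 -0.   ] mm [-4.4  2.7 -0. ]
turn units -0.011
```

servo_tool(motion=[[-0.05, 0.05, 0, 0, 0, 0], [-0.05, 0.05, 0, 0, 0, 0], [0, 0, 0, 0, 0, 0], [0, 0, 0, 0, 0, 0]])

```text
clock: 20.12
eef_pos: [583.8, 278.2, 55.3]
eef_rot: [-0.003, -0.076, 0.997, -0.004]
force: [-9.2, -12.4, 17.2]
opening: 58.5
finger_force: 56.8
```

```bash
python3 st.py
```

```text
t 20.1167 TCP e 619.3929152105461 n 185.51165101867917 F e -10.957791120401398 n -10.831600224787984 z 17.201044766194943 58.495868054423575 torque [-2.11  1.56 -0.01]
at [583.8 278.2  55.3] yawy 98.69 tilt z [-0.005 -0.008 -1.   ] units [-0.144  0.08  -0.001] mm [-4.3  2.4 -0. ]
turn units -0.019
```

servo_tool(motion=[[-0.05, 0.03, -0.04, 0, 0, 0], [-0.03, 0.03, 0, 0, 0, 0], [0, 0, 0, 0, 0, 0], [0, 0, 0, 0, 0, 0]])

```text
clock: 20.45
eef_pos: [584.8, 278.5, 55.4]
eef_rot: [-0.004, -0.075, 0.997, -0.006]
force: [-8.5, -14.3, 14.9]
opening: 59.1
finger_force: 56.4
```

```bash
python3 st.py; python3 - <<'E'
from m import *
p=arm.camera_params('wrist'); im=snap('wrist','w6')[:,:,::-1].copy(); hsv=cv2.cvtColor(im,cv2.COLOR_BGR2HSV); H,S,V=[hsv[:,:,i].astype(int) for i in range(3)]
for P in [(535,273,57),(590,212,22),(640,210,22),(600,300,22)]: print(P,[round(float(x)) for x in proj('wrist',P)])
try: quad((S<60)&(V>110),(150,60,500,400),57,'blocktop',p)
except Exception as x: print(x)
# short fence's free end and long fence seen at the sides: dark brown pixels
d=((V<150)&(H<16)&(S>120)&(V>50)).astype(np.uint8)
N,l,st,c=cv2.connectedComponentsWithStats(d)
for i in np.argsort(-st[:,4])[:7]: print(st[i],c[i].round())
E
```

```text
t 20.45 TCP e 620.4156155561396 n 185.69868851446512 F e -10.583012019170873 n -12.837948148452037 z 14.929084043484849 59.05260570222212 torque [-2.84  1.55  0.02]
at [584.8 278.5  55.4] yawy 98.66 tilt z [-0.007 -0.012 -1.   ] units [-0.11   0.074 -0.002] mm [-3.3  2.2 -0.1]
turn units -0.025
(535, 273, 57) [326, 196]
(590, 212, 22) [189, 274]
(640, 210, 22) [181, 358]
(600, 300, 22) [359, 316]
blocktop area 32289.5 c [577.5 278.4] size [93.3 60.7] ang 9.13 px [[241.0, 186.0], [404.0, 186.0], [404.0, 399.0], [241.0, 399.0]]
[     0      0    640    480 276304] [297. 240.]
[  548   168    92   268 18464] [601. 291.]
[  386     0    61   297 11054] [414. 121.]
[392 347  14  57 424] [398. 377.]
[241 362  14  41 357] [248. 382.]
[  0 421  21  21 182] [  5. 430.]
[123 468  17  12  60] [130. 474.]
```

servo_tool(motion=[[0, -0.1, -0.04, 0, 0, 0], [-0.04, 0, 0, 0, 0, 0], [-0.04, 0, 0, 0, 0, 0], [0, 0, 0, 0, 0, 0], [0, 0, 0, 0, 0, 0]])

```text
clock: 20.92
eef_pos: [589.7, 279.0, 55.5]
eef_rot: [-0.002, -0.076, 0.997, -0.003]
force: [-4.0, -7.3, 4.1]
opening: 58.9
finger_force: 55.5
```

```bash
python3 st.py; python3 - <<'E'
from m import *
p=arm.camera_params('wrist'); im=snap('wrist','w7')[:,:,::-1].copy(); hsv=cv2.cvtColor(im,cv2.COLOR_BGR2HSV); H,S,V=[hsv[:,:,i].astype(int) for i in range(3)]
e=np.array([.988,.153,0]);n=np.array([-.153,.988,0])
def en(u,v,z): w=ray('wrist',u,v,z,p); return round(w@e,1),round(w@n,1)
for v in (20,60,100,140,170,200,230,260): print(v,[(u,hsv[v,u].tolist()) for u in range(372,396,2)] if v in(140,230) else '')
for u in (300,): print([(v,hsv[v,u].tolist()) for v in range(0,215,6)])
for x in [(404,200),(241,200),(320,186)]: print(x,en(*x,57))
d=((V<150)&(H<16)&(S>120)&(V>50))
print([(v,*(lambda r:(386-16+r.min(),))(np.where(d[v,370:460])[0])) for v in range(10,290,40)])
E
```

```text
t 20.9167 TCP e 625.3156335631994 n 185.4114346194594 F e -5.086673449429466 n -6.567127020031068 z 4.127507354622071 58.904732644406096 torque [-1.48  0.65 -0.08]
at [589.7 279.   55.5] yawy 98.7 tilt z [-0.004 -0.007 -1.   ] units [ 0.053  0.083 -0.   ] mm [ 1.6  2.5 -0. ]
turn units -0.018
20 
60 
100 
140 [(372, [18, 101, 156]), (374, [18, 99, 144]), (376, [19, 93, 145]), (378, [20, 94, 146]), (380, [19, 98, 145]), (382, [19, 96, 143]), (384, [18, 101, 144]), (386, [19, 94, 149]), (388, [11, 161, 49]), (390, [10, 144, 62]), (392, [11, 149, 113]), (394, [13, 143, 128])]
170 
200 
230 [(372, [23, 36, 121]), (374, [21, 36, 121]), (376, [26, 32, 120]), (378, [26, 36, 121]), (380, [25, 36, 122]), (382, [25, 36, 121]), (384, [26, 34, 121]), (386, [24, 34, 120]), (388, [28, 32, 120]), (390, [26, 36, 122]), (392, [26, 30, 121]), (394, [28, 35, 116])]
260 
[(0, [19, 86, 220]), (6, [19, 84, 221]), (12, [20, 87, 221]), (18, [19, 84, 222]), (24, [19, 87, 222]), (30, [19, 85, 222]), (36, [19, 83, 223]), (42, [19, 84, 224]), (48, [19, 84, 224]), (54, [20, 84, 225]), (60, [20, 84, 225]), (66, [20, 85, 226]), (72, [19, 84, 226]), (78, [19, 83, 227]), (84, [20, 83, 227]), (90, [20, 83, 227]), (96, [20, 82, 227]), (102, [20, 83, 227]), (108, [20, 84, 228]), (114, [20, 83, 228]), (120, [20, 82, 234]), (126, [19, 101, 137]), (132, [18, 96, 138]), (138, [20, 99, 139]), (144, [19, 101, 137]), (150, [18, 95, 140]), (156, [19, 98, 140]), (162, [19, 96, 141]), (168, [19, 96, 138]), (174, [23, 32, 104]), (180, [20, 35, 109]), (186, [22, 33, 115]), (192, [23, 34, 121]), (198, [24, 33, 122]), (204, [22, 31, 122]), (210, [23, 34, 121])]
(404, 200) (np.float64(576.8), np.float64(216.2))
(241, 200) (np.float64(576.6), np.float64(156.5))
(320, 186) (np.float64(571.6), np.float64(185.5))
[(10, np.int64(395)), (50, np.int64(393)), (90, np.int64(390)), (130, np.int64(388)), (170, np.int64(386)), (210, np.int64(405)), (250, np.int64(402))]
```

servo_tool(motion=[[-0.07, 0, -0.01, 0, 0, 0], [-0.06, 0, 0, 0, 0, 0], [0, 0, 0, 0, 0, 0], [0, 0, 0, 0, 0, 0]])

```text
clock: 21.3
eef_pos: [591.1, 279.2, 55.5]
eef_rot: [-0.005, -0.076, 0.997, -0.003]
force: [-7.9, -8.4, 7.8]
opening: 58.7
finger_force: 55.8
```

```bash
python3 st.py
```

```text
t 21.3 TCP e 626.6765631127219 n 185.4277784651262 F e -9.106426086883628 n -7.116290146501827 z 7.8382977616150855 58.706296285308014 torque [-1.49  1.64 -0.25]
at [591.1 279.2  55.5] yawy 98.7 tilt z [-0.009 -0.007 -1.   ] units [0.099 0.083 0.001] mm [3.  2.5 0. ]
turn units -0.017
```

servo_tool(motion=[[-0.06, 0, -0.03, 0, 0, 0], [-0.06, 0, 0, 0, 0, 0], [0, 0, 0, 0, 0, 0], [0, 0, 0, 0, 0, 0]])

```text
clock: 21.63
eef_pos: [591.3, 279.3, 55.9]
eef_rot: [-0.008, -0.076, 0.997, -0.003]
force: [-14.3, -8.2, 10.5]
opening: 58.6
finger_force: 56.1
```

```bash
python3 st.py
```

```text
t 21.6333 TCP e 626.9791826989198 n 185.433776799531 F e -15.358387170811012 n -5.869676918446393 z 10.45239768253786 58.63742187116856 torque [-1.56  2.83 -0.31]
at [591.3 279.3  55.9] yawy 98.73 tilt z [-0.015 -0.008 -1.   ] units [0.109 0.083 0.001] mm [3.3 2.5 0. ]
turn units -0.013
```

servo_tool(motion=[[0.03, 0.04, 0, -0.05, -0.15, 0], [0, 0.04, 0, -0.05, -0.1, 0], [0, 0, 0, 0, 0, 0], [0, 0, 0, 0, 0, 0], [0, 0, 0, 0, 0, 0]])

```text
clock: 22.05
eef_pos: [590.8, 279.0, 55.2]
eef_rot: [0.005, -0.076, 0.997, -0.0]
force: [-12.0, -12.9, 7.7]
opening: 58.7
finger_force: 55.9
```

```bash
python3 st.py
```

```text
t 22.05 TCP e 626.3803563113614 n 185.3055526600603 F e -13.7916368045483 n -10.959596785099794 z 7.7055691432651745 58.66767136962608 torque [-2.79  2.41 -0.2 ]
at [590.8 279.   55.2] yawy 98.66 tilt z [ 0.01   0.001 -1.   ] units [ 0.089  0.087 -0.001] mm [ 2.7  2.6 -0. ]
turn units -0.024
```

servo_tool(motion=[[0, 0.06, 0, -0.03, 0, 0], [0, 0, 0, 0, 0, 0], [0, 0, 0, 0, 0, 0], [0, 0, 0, 0, 0, 0]])

```text
clock: 22.38
eef_pos: [590.8, 279.1, 55.2]
eef_rot: [0.005, -0.075, 0.997, -0.0]
force: [-10.6, -17.5, 9.1]
opening: 58.7
finger_force: 56.1
```

```bash
python3 st.py; python3 - <<'E'
from m import *
p=arm.camera_params('wrist'); im=snap('wrist','w8')[:,:,::-1].copy(); hsv=cv2.cvtColor(im,cv2.COLOR_BGR2HSV); H,S,V=[hsv[:,:,i].astype(int) for i in range(3)]
e=np.array([.988,.153,0]);n=np.array([-.153,.988,0])
def en(u,v,z): w=ray('wrist',u,v,z,p); return round(w@e,1),round(w@n,1)
d=((V<155)&(H<16)&(S>120))
L=[(370+np.where(d[v,370:450])[0].min()-.5,v) for v in range(10,165,5)]; print('fence foot'); line(L,12,p); print(en(*L[0],12),en(*L[-1],12))
B=((S<60)&(V>90))
r=[(np.where(B[v,200:450])[0].max()+200.5,v) for v in range(195,235,3)]; l=[(np.where(B[v,200:450])[0].min()+199.5,v) for v in range(195,235,3)]
print('block sides'); line(r,57,p); line(l,57,p); print(en(*r[0],57),en(*l[0],57))
t=[(u,150+np.where(V[150:200,u]>117)[0].max()) for u in (0,)]
print([(v,V[v,320],S[v,320]) for v in range(166,200,2)])
f=[(u,next(v for v in range(150,200) if S[v,u]<60)) for u in range(260,390,10)]; print('rear face foot'); line(f,12,p); print(en(*f[6],12))
E
```

```text
t 22.3833 TCP e 626.4368328451313 n 185.38569363799377 F e -13.141959706563627 n -15.649881202592793 z 9.079539840568078 58.68730930842725 torque [-3.62  2.26 -0.01]
at [590.8 279.1  55.2] yawy 98.63 tilt z [ 0.01  0.   -1.  ] units [ 0.091  0.084 -0.001] mm [ 2.7  2.5 -0. ]
turn units -0.03
fence foot
line 8.89 pt 492.91248 295.9889 n 31
(np.float64(504.6), np.float64(216.9)) (np.float64(567.2), np.float64(217.0))
block sides
line 8.12 pt 544.1465 302.99332 n 14
line 9.09 pt 552.3127 244.13078 n 14
(np.float64(575.9), np.float64(216.1)) (np.float64(575.6), np.float64(156.7))
[(166, np.int64(139), np.int64(97)), (168, np.int64(139), np.int64(99)), (170, np.int64(140), np.int64(100)), (172, np.int64(129), np.int64(85)), (174, np.int64(108), np.int64(31)), (176, np.int64(108), np.int64(35)), (178, np.int64(110), np.int64(37)), (180, np.int64(107), np.int64(33)), (182, np.int64(107), np.int64(31)), (184, np.int64(108), np.int64(35)), (186, np.int64(111), np.int64(34)), (188, np.int64(121), np.int64(36)), (190, np.int64(121), np.int64(36)), (192, np.int64(119), np.int64(32)), (194, np.int64(120), np.int64(32)), (196, np.int64(123), np.int64(33)), (198, np.int64(122), np.int64(33))]
rear face foot
line -81.45 pt 538.1734 271.66562 n 13
(np.float64(573.3), np.float64(185.1))
```

servo_tool(motion=[[0, 0, 0, 0, 0, 0], [0, 0, 0, 0, 0, 0], [0, 0, 0, 0, 0, 0], [0, 0, 0, 0, 0, 0], [0, 0, 0, 0, 0, 0], [0, 0, 0, 0, 0, 0], [0, 0, 0, 0, 0, 0], [0, 0, 0, 0, 0, 0]])

```text
clock: 23.1
eef_pos: [590.8, 279.1, 55.2]
eef_rot: [0.005, -0.075, 0.997, -0.0]
force: [-10.5, -16.9, 9.8]
opening: 59.0
finger_force: 56.1
```

```bash
python3 st.py; python3 -c "
from plant import arm
print(arm.hand_in())"
```

```text
t 23.1 TCP e 626.3903619921889 n 185.37058425573903 F e -13.001124763083075 n -15.053831137121039 z 9.753251939025654 59.037245223478635 torque [-3.65  2.26 -0.05]
at [590.8 279.1  55.2] yawy 98.63 tilt z [ 0.01  0.   -1.  ] units [ 0.089  0.085 -0.001] mm [ 2.7  2.5 -0. ]
turn units -0.03
the job is handed in; nothing more can be done
None
```

The job was handed in at 23.1 s, with no verdict returned: by my measurements the scraper is home in the dock and released, and the block is held square in the jig corner with a push of about 13 N towards the short fence and 15 N towards the long one.

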